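# Key on the X-ray control unit and hold the exposure

### The arm

A 7-joint arm with a two-finger parallel gripper is mounted at the origin on the work surface. World frame = base frame: x ahead of the robot, y to its left, z up, the work surface at z = 0. Lengths are in m, angles in rad, forces in N, time in s.
With the tool pointing down it reaches from about 0.425 to 0.825 m from the base axis. Payload 3.6 kg.
Tool frame: the origin (TCP) lies on the centre line of the jaws, within the pads' length; the fingertips stand 25 mm ahead of it and the grasp point (between the pads) lies 6 mm ahead of it; z points along the fingers, y is the direction in which the jaws open and shut (so a half turn about z gives the same grasp; the last joint's range is limited). The gripper opens to 93 mm and grips with 3 to 60 N. Pads are 15 mm wide; open, the fingers measure 128 mm over their backs; the gripper's body (75 mm by 188 mm) begins 65 mm behind the grasp point.
Start: joints at [1.208, 0.615, -0.013, 1.423, 0.008, 1.103, -0.04], TCP at [0.214, -0.614, 0.213] pointing down, gripper open.
Joint ranges: [-3.12, 3.12], [-0.3, 2.06], [-1.34, 1.32], [0.26, 2.42], [-1.36, 4.5], [0.01, 1.98], [-2.84, 2.84]. Speed limits (rad/s): [2.79, 2.79, 3.14, 3.14, 3.14, 3.14, 3.14].

### API

Orientations are given as [roll, pitch, yaw] about the fixed x, y, z axes, in that order (R = Rz(yaw) Ry(pitch) Rx(roll)).
In Python, from station import move_to, move_linear, set_joints, command_gripper, sleep, solve_ik, capture, calibration, MotionError, finish_job, read_clock, read_joints, read_qvel, read_effort, read_position, read_tcp_rot, read_force, read_wrist_torque, read_opening gives the robot as it stands. Calls block until the motion is done:
- move_to(position, orientation): joint-space move of the TCP to a pose.
- move_linear(position, velocity=0.15, ori=None, f_stop=None): straight line of the TCP; ori=None keeps the orientation; velocity is the mean speed in m/s. With f_stop (N) it stops when the force on the tool has changed by that much, and returns True; else False.
- set_joints(angles): joint-space move.
- command_gripper(opening, f_grip=None): finger opening in m; f_grip is the grip in N (None keeps the last); returns when the fingers have stopped.
- sleep(seconds).
- solve_ik(position, orientation): joint angles nearest the present ones, or None.
- capture(name): name is "scene" or "side" or "wrist"; returns the picture (420x560x3 uint8, red, green, blue); there is no depth.
- calibration(name): a dict with "intrinsics" (3x3 intrinsics, pixels), "rvec" (rotation vector, rad) and "tvec" (3), from world to camera coordinates, as OpenCV has them. Camera axes: x right, y down, z forward; pixel columns grow to the right and rows downward; lengths in m; the calibration is good to about 2 mm. A picture is of the moment at which its call begins: read the wrist's pose just before it. calibration takes no time and is no camera call; for the wrist camera it gives the pose at the moment of the call.
A pose or a line that the arm cannot do raises MotionError and nothing moves.
- finish_job(): hands the job in, once; it reports no verdict.
Readings, each from a call of its own:
- read_clock(): time.
- read_joints(): joint angles.
- read_qvel(): joint speeds.
- read_effort(): joint torques, N m.
- read_position(): TCP position.
- read_tcp_rot(): TCP orientation.
- read_force(): force on the tool from outside, world axes, zero at the start.
- read_wrist_torque(): the same for the moment, N m.
- read_opening(): finger opening in m.
Only numpy, scipy, OpenCV 4.12 (cv2) and the standard library are available. Lean on these libraries where they do the work, as an engineer would, in place of code of your own. Each camera call takes 0.05 s, during which the arm holds its last target. There are 200 camera calls.

### The job

Start the radiograph: take the round-bow key out of the key box, push it fully into the key switch of the X-ray control unit and turn it clockwise to its stop (ON), leaving it there. Then press the large mushroom exposure button fully home, firmly but without ramming it, keep it held down for at least four seconds and finish while still holding it down. Do not press the exposure button before the key is on, do not press the small stop button, and leave the other key and the things on the bench where they are.

Things in the scene. Friction and masses are not known exactly. Their poses are not given: they have to be found in the camera images.
- key_box: Dark grey steel key box, fixed, 90 (x) by 170 (y) by 75 mm high; origin at the centre of its underside, z up. Two lock barrels on top at x = 0, y = +42.5 and -42.5 mm, faces 75 mm high; in each a key stands upright, loose, shoulder on the face, the key's x and y axes along the box's. They just lift out. Which key is in which barrel varies.
- room_key: Key to use: steel, 70 g, ROUND bow. Origin on its axis under the shoulder; z up. Blade along -z, 22 mm long with a tapered tip, 12 (y) by 4 mm (x), fits either way round. Above the origin: round shoulder 20 mm across, 8 mm high, then the bow, a flat disc 38 mm across in the y-z plane, 9 mm thick (x), centre 28 mm and top 47 mm up. Grip it across the 9 mm from above.
- service_key: The other key, to be left in the key box: the same blade, shoulder and steel, but a RECTANGULAR bow 30 mm wide (y), 34 mm high, 9 mm thick, top 46 mm above its origin. Origin and axes as for the room key.
- console: X-ray control unit, grey steel case, fixed, 250 (x) by 310 mm (y), top panel 120 mm high; origin at the centre of its underside, front towards -x. On the panel at x = -55 mm, left to right: key switch (y = +95 mm), small stop button (y = 0), mushroom exposure button (y = -95 mm). Behind them a display and two knobs 20 mm high; carrying handles 36 mm out at the sides.
- key_switch_face (a point): Centre of the key switch's steel face (33 mm wide), 126 mm above the bench; turns with the switch, z up. The slot runs along this x axis, 13.6 by 5.6 mm with a 2 mm chamfered mouth: the key enters with its y axis along this x (either way round). Fully in, its shoulder sits on this face and its origin at this point. At OFF this x is along the console's x.
- key_switch (a joint): Angle of the key switch, rad: 0 = OFF (start, slot straight away from the console's front), grows clockwise seen from above to the stop at 1.05 (60 degrees) = ON. Stays where it is left; friction 0.06 N m. The blade has about 0.14 rad of play in the slot, so the key must turn that much further than the switch.
- expose_head: Head of the exposure button: black mushroom, 40 mm across, 12 mm thick, pressed straight down. Origin at the centre of its top, z up; at rest 154 mm above the bench (34 mm above the panel).
- expose_button (a joint): Travel of the exposure button, m: 0 = released, 0.008 = fully home. Spring return: 3 N at the start of the travel, 1.2 N per mm more, 12.6 N fully home on its stop. It springs back when let go.
- stop_button_top (a point): Centre of the top of the small grey stop button, 22 mm across, nearly flush in a steel collar 32 mm across whose rim is 130 mm above the bench. Not to be pressed.
- stop_button (a joint): Travel of the stop button, m: 0 = released, 0.004 = fully pressed.
- jar: Closed amber glass jar, 68 mm across, 85 mm high, loose bystander; origin at the centre of its underside.
- survey_meter: Radiation survey meter, grey box 150 by 75 by 45 mm with two small knobs on top, loose bystander; origin at the centre of its underside.
- brush: Flat brush lying on the bench, loose bystander; origin under its middle, along its x axis.
Things that resemble listed ones, but are neither listed nor needed, are in the scene too. Leave any blue or green look-alike of the room_key alone.

How it is judged:
On the way, in this order (a step that is already met when the one before it is completed fails the run):
1. the round-bow key is fully in the key switch (horizontal distance between room_key and key_switch_face below 0.004 m and z of room_key in the frame of key_switch_face below 0.003 m and angle between room_key's own z axis and vertical below 0.12 rad), for 0.2 s.
2. the key switch is turned to ON with the key in it (value of joint key_switch above 0.9 rad and horizontal distance between room_key and key_switch_face below 0.004 m and z of room_key in the frame of key_switch_face below 0.004 m), for 0.2 s.
3. the exposure button is held fully home by the gripper for 3.5 s (value of joint expose_button above 0.0068 m and contact force between the fingers and expose_head above 5 N), for 3.5 s.
At the end, for the whole second after the job is handed in: Round-bow key in the switch (4 mm off axis, shoulder within 4 mm of the face, upright), switch at ON (0.9 of 1.05 rad or more), gripper still holding the exposure button home (6.8 of 8 mm or more, over 5 N); stop button unpressed (under 2 mm), other key in the box (15 mm) (all of step 2 and all of step 3 and angle between room_key's own z axis and vertical below 0.12 rad and value of joint stop_button below 0.002 m and z of service_key in the frame of key_box below 0.08 m and distance of service_key from where it was at the start of the episode below 0.015 m); the arm keeps its last pose, push and grip.
It fails at once if the exposure button is pressed before the key is on (value of joint expose_button above 0.003 m and value of joint key_switch below 0.8 rad).
It fails at once if the stop button is pressed (value of joint stop_button above 0.002 m).
It fails at once if the exposure button is rammed with more than 60 N (contact force between anything else and expose_head above 60 N).
It fails at once if the other key is disturbed (distance of service_key from where it was at the start of the episode above 0.015 m).
It fails at once if a thing on the bench is pushed about (distance of any of jar, survey_meter, brush from where it was at the start of the episode above 0.025 m).
It also fails if it takes over 72 s, if anything falls off the work surface, if the arm or the gripper's body presses on something with over 40 N, if the wrist force passes 120 N, or if a joint passes its speed limit or range.

## Working session

There is one attempt and no reset: what is moved stays moved. The work goes in short steps, each a Python script; the robot and the scene stay as the last script left them, time stands still between calls to the robot, and variables do not carry over. Pictures are saved under pics/ and viewed, about 8 in all and at most 12, crops included, and the job is handed in when it is done.

```bash
ls; mkdir -p pics
python3 - <<'E'
from station import *
import cv2,numpy as np
for n in ["scene","side"]:
    im=capture(n); cv2.imwrite(f"pics/{n}0.png",cv2.resize(im[:,:,::-1],(784,588),interpolation=cv2.INTER_CUBIC))
    c=calibration(n); print(n,c)
print(read_clock(),read_position(),read_tcp_rot(),read_opening())
E
```

```text
pics
scene {'intrinsics': array([[408.28568409,   0.        , 283.72467737],
       [  0.        , 408.28568409, 206.62318519],
       [  0.        ,   0.        ,   1.        ]]), 'rvec': array([ 1.5894104 ,  2.13389721, -0.71705048]), 'tvec': array([ 0.20281041, -0.33101744,  1.47057353])}
side {'intrinsics': array([[438.30632073,   0.        , 276.20350793],
       [  0.        , 438.30632073, 209.7552868 ],
       [  0.        ,   0.        ,   1.        ]]), 'rvec': array([ 0.93733347, -2.35159196,  1.22873902]), 'tvec': array([0.38541681, 0.32450909, 0.86046049])}
0.1 [ 0.21392842 -0.61303399  0.21241417] [-3.13931138e+00  7.05444962e-05  3.35820217e-01] 0.09298200791572897
```

View pics/scene0.png

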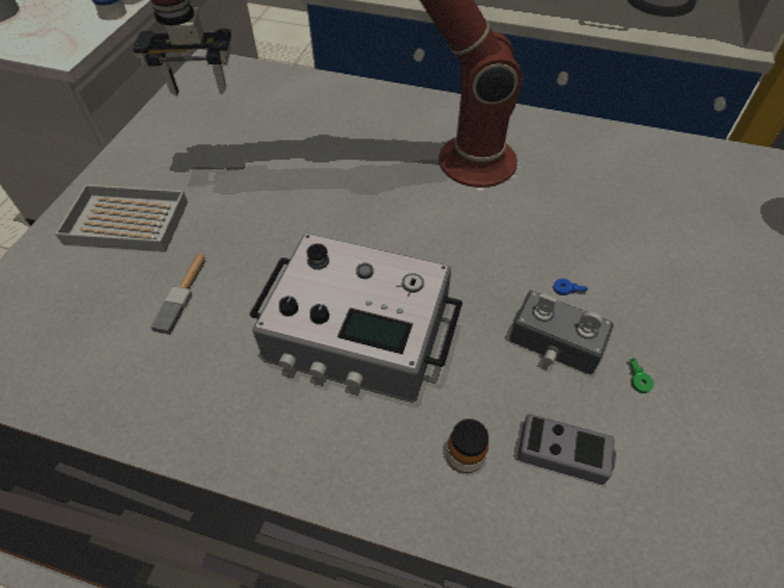

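View pics/side0.png

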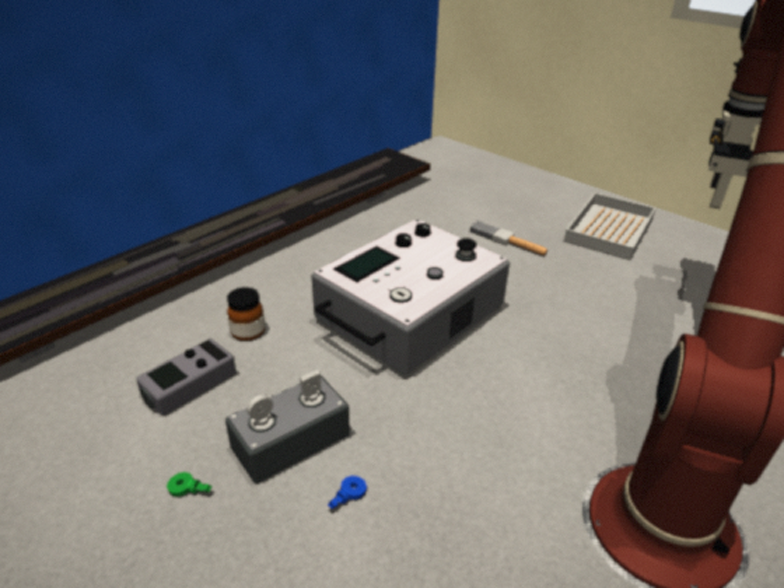

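The scene shows a console (key switch at 413,283, stop 365,271, mushroom 317,249) and a key box with two keys. The side view has a round bow at (261,410) and a rectangular one at (312,386). 

Candidates for the room key in the scene view: the key at (590,322), the key at (544,305), the blue look-alike at (570,287) and the green one at (641,376). My choice is (590,322), the one farther from the console. I'll check it in a close crop.

```bash
cat > h.py <<'E'
from station import *
import cv2,numpy as np
from scipy.spatial.transform import Rotation as R
def ray(c,u,v):
    Rm=cv2.Rodrigues(np.array(c["rvec"]))[0]; t=np.array(c["tvec"]).ravel()
    d=Rm.T@np.linalg.inv(c["intrinsics"])@np.array([u,v,1.]); return -Rm.T@t,d
def onz(c,u,v,z):
    o,d=ray(c,u,v); return o+d*(z-o[2])/d[2]
def crop(im,u0,v0,w,h,s): return cv2.resize(im[v0:v0+h,u0:u0+w,::-1],None,fx=s,fy=s,interpolation=cv2.INTER_CUBIC)
E
python3 - <<'E'
from h import *
a=capture("scene");b=capture("side")
cv2.imwrite("pics/boxes.png",np.hstack([crop(a,360,200,80,70,5),crop(b,155,258,100,87.5.__int__(),4)[:348]][0:1]+[crop(b,158,262,100,87,4)[:348].copy()]) if 0 else np.hstack([crop(a,360,200,80,70,5),crop(b,157,260,80,70,5)]))
cv2.imwrite("pics/con.png",np.hstack([crop(a,200,160,130,100,6)]))
c=calibration("scene");s=calibration("side")
for n,c_,p,z in [("sw",c,(413,283),.126),("stop",c,(365,271),.13),("exp",c,(317,247),.154),("sw",s,(401,294.5),.126),("stop",s,(435,272),.13),("exp",s,(466,245),.154),("keyR",c,(588,333),.075),("keyS",c,(542,316),.075),("keyR",s,(262,421),.075),("keyS",s,(313,398),.075)]:
    print(n,onz(c_,p[0]/1.4,p[1]/1.4,z).round(4))
E
```

```text
sw [ 0.5261 -0.0244  0.126 ]
stop [ 0.5275 -0.1183  0.13  ]
exp [ 0.5162 -0.2171  0.154 ]
sw [ 0.5202 -0.027   0.126 ]
stop [ 0.5197 -0.1212  0.13  ]
exp [ 0.515  -0.2072  0.154 ]
keyR [0.5074 0.3097 0.075 ]
keyS [0.4936 0.2224 0.075 ]
keyR [0.498  0.3037 0.075 ]
keyS [0.4796 0.2199 0.075 ]
```

View pics/boxes.png

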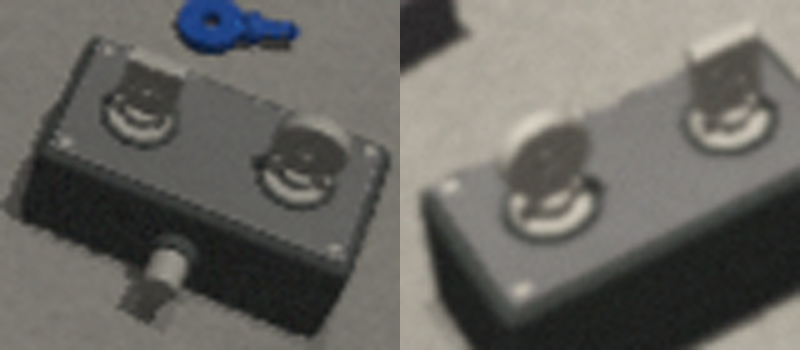

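The crop confirms it: the round bow is in the barrel away from the console, at about (0.50, 0.307), and the rectangular one is nearer the console. The box yaw is about -10°. Next I'll check IK for the poses I need, then look from above the console and the box.

Run:
```python
from h import *
pi=np.pi;d=np.deg2rad
for p,y in [((.523,-.026,.18),178),((.523,-.026,.18),100),((.523,-.026,.18),-2),((.502,.306,.12),79.5),((.502,.306,.12),-100.5),((.515,-.21,.18),100)]:
    q=solve_ik(p,[pi,0,d(y)]); print(p,y,None if q is None else np.round(q,2))
p=read_position(); move_linear([p[0],p[1],.33],.2)
move_to([.47,-.1,.38],[pi,0,d(88)])
c=calibration("wrist"); im=capture("wrist"); cv2.imwrite("pics/w1.png",im[:,:,::-1]); np.save("w1.npy",c,allow_pickle=True)
print(read_position(),read_tcp_rot(),c,read_clock())
move_to([.46,.27,.30],[pi,0,d(79.5)])
c=calibration("wrist"); im=capture("wrist"); cv2.imwrite("pics/w2.png",im[:,:,::-1]); np.save("w2.npy",c,allow_pickle=True)
print(read_position(),c,read_clock())
```

```text
(0.523, -0.026, 0.18) 178 [ 0.51  0.56 -0.78  1.82  0.48  0.96  1.07]
(0.523, -0.026, 0.18) 100 [ 0.34  0.5  -0.49  1.82  0.29  0.89 -0.11]
(0.523, -0.026, 0.18) -2 [ 0.07  0.46 -0.09  1.83  0.05  0.85 -1.65]
(0.502, 0.306, 0.12) 79.5 [-0.18  0.71 -0.67  1.71  0.53  0.92 -1.25]
(0.502, 0.306, 0.12) -100.5 [ 0.03  0.9  -1.15  1.7   0.89  1.16  1.58]
(0.515, -0.21, 0.18) 100 [ 0.62  0.53 -0.42  1.74  0.27  0.93  0.27]
[ 0.46997577 -0.10151954  0.37969312] [-3.14107240e+00  2.43659949e-04  1.53293466e+00] {'intrinsics': array([[319.36422832,   0.        , 281.62868105],
       [  0.        , 319.36422832, 208.77866467],
       [  0.        ,   0.        ,   1.        ]]), 'rvec': array([-2.88244799,  0.05379158,  0.00781324]), 'tvec': array([-0.47431474, -0.15349162,  0.52929013])} 3.05
[0.46115598 0.26839808 0.30008263] {'intrinsics': array([[319.36422832,   0.        , 281.62868105],
       [  0.        , 319.36422832, 208.77866467],
       [  0.        ,   0.        ,   1.        ]]), 'rvec': array([-2.87092914,  0.26686614,  0.03363749]), 'tvec': array([-0.40497444,  0.28551226,  0.56263049])} 4.5083
```

View pics/w1.png

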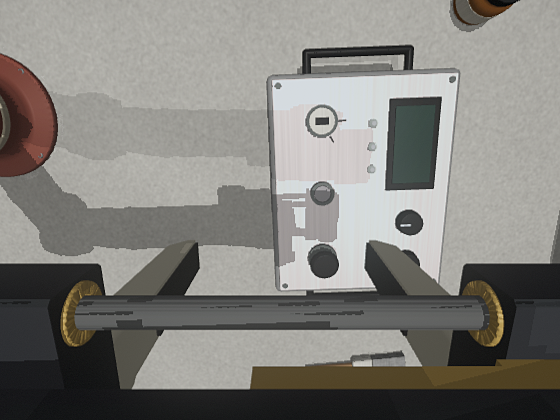

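View pics/w2.png

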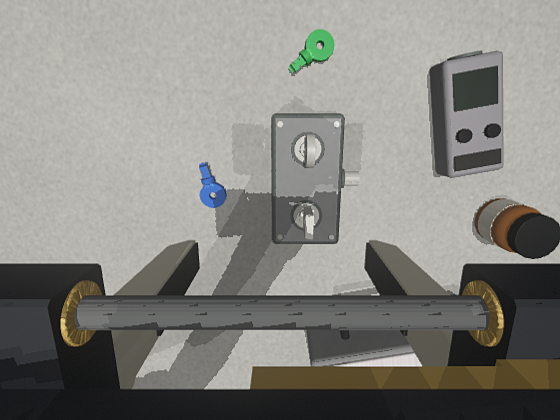

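Overhead: w1 shows the key switch at (322,121), the stop button at (322,193) and the mushroom at (322,260). w2 shows the box, with the round-bow key's barrel at (308,150) and the rectangular one at (306,215). I'll enlarge both for pixel accuracy.

Run:
```python
from h import *
a=cv2.imread("pics/w1.png")[:,:,::-1];b=cv2.imread("pics/w2.png")[:,:,::-1]
x=crop(a,300,98,48,48,8);y=crop(b,264,106,90,144,4)
im=np.zeros((576,384+360,3),np.uint8);im[:384,:384]=x;im[:,384:]=y
cv2.imwrite("pics/cl.png",im)
```

```text
(no output)
```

View pics/cl.png

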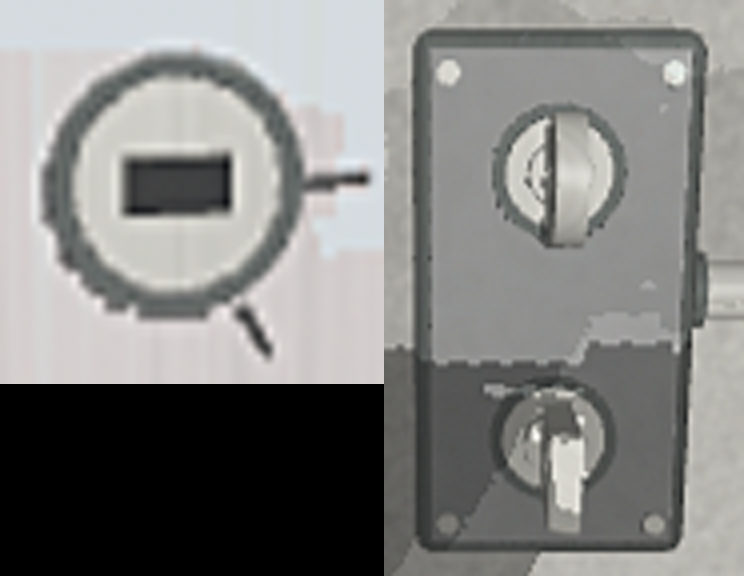

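Run:
```python
from h import *
a=np.load("w1.npy",allow_pickle=True).item();b=np.load("w2.npy",allow_pickle=True).item()
P=lambda c,u,v,z:onz(c,u,v,z)[:2].round(4)
print("sw",P(a,321.7,120.6,.126),"stop",P(a,322,191,.13),"scr",[P(a,*p,.12) for p in [(277.5,86),(452.5,79),(284.5,286)]],"exp",P(a,322,257,.154))
q=lambda x,y:((x-384+.5)/4+263.5,(y+.5)/4+105.5)
print("R",P(b,*q(560,173),.075),"S",P(b,*q(554,437),.075))
s=[P(b,*q(*p),.075) for p in [(448,72),(674,72),(654,524),(447,524)]];print(s,np.mean(s,0))
for i,j in [(3,0),(2,1)]: 
  d=s[j if 0 else i]-s[j]; print("yaw",np.rad2deg(np.arctan2(-(-d)[0],(-d)[1])))
# bow top edge
print("bow", [P(b,*q(*p),.122) for p in [(572,112),(571,244)]])
```

```text
sw [ 0.5251 -0.0281] stop [ 0.5245 -0.1193] scr [array([0.4701, 0.0163]), array([0.6906, 0.0163]), array([ 0.4691, -0.2637])] exp [ 0.5212 -0.2043]
R [0.5012 0.3038] S [0.4856 0.2214]
[array([0.4731, 0.3394]), array([0.5397, 0.3269]), array([0.513, 0.186]), array([0.4462, 0.1986])] [0.493    0.262725]
yaw -10.81608314858994
yaw -10.730098920820422
bow [array([0.5039, 0.3231]), array([0.4979, 0.2885])]
```

Run:
```python
from h import *
pi=np.pi;o=[pi,0,np.deg2rad(79.2)]
k=np.array([.5011,.3042])
command_gripper(.05)
move_to([*k,.18],o); print(read_position())
e=k-read_position()[:2]
r=move_linear([*(k+e),.112],.06,f_stop=10); print(r,read_position(),read_tcp_rot(),read_force())
command_gripper(0,40); print(read_opening(),read_force(),read_wrist_torque(),read_position())
move_linear([*(k+e),.25],.1); print(read_opening(),read_position(),read_force(),read_clock())
move_to([.4,.15,.30],[pi,0,pi/2*1.0])
a=capture("wrist");b=capture("side")
cv2.imwrite("pics/g.png",np.hstack([a,b])[:,:,::-1][:, :]) if 0 else cv2.imwrite("pics/g.png",np.hstack([crop(a,180,180,200,200,2),crop(b,280,100,200,200,2)]))
print(read_position(),read_opening())
q=None
for y in (180,0):
  q=solve_ik([.525,-.0285,.21],[pi,0,np.deg2rad(y)]); print(y,q)
```

```text
[0.5010808  0.30478323 0.18071238]
False [0.50136579 0.30392378 0.11244321] [ 3.14091070e+00 -7.52248347e-04  1.38237825e+00] [-0.45408108  0.12685176  0.61088007]
0.008268970356797741 [-0.40767883 -0.9836547  -0.00338309] [-0.07079753 -0.11618087  0.01714684] [0.50108821 0.30365287 0.11198892]
0.007980239361724838 [0.50083328 0.30326888 0.24922654] [ 0.2170071  -0.0790827  -0.40317625] 9.525
[0.40076515 0.15123049 0.29986076] 0.008052166520596406
180 [ 0.65447072  0.61408164 -1.03592102  1.76826483  0.58787769  1.1058782
  0.99135811]
0 [ 0.25359889  0.44544288 -0.3514885   1.77964593  0.18358333  0.94859136
 -1.74458184]
```

View pics/g.png

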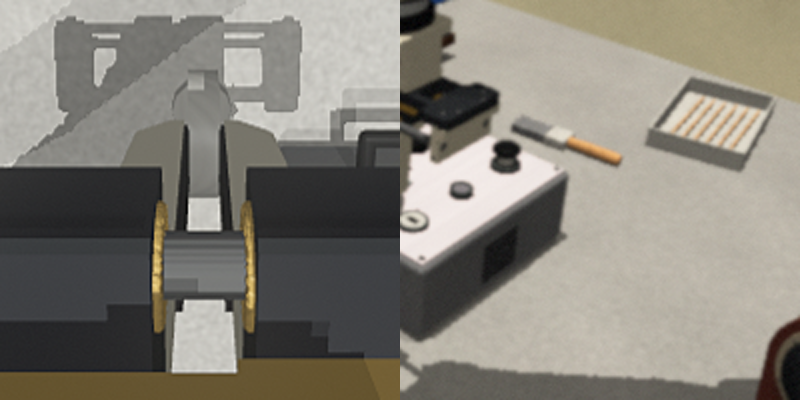

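The round key is held upright, with its blade tip pointing down at crop pixel (203,72). I'll move above the switch and look at the tip against the slot.

Run:
```python
from h import *
pi=np.pi;o=[pi,0,pi]
k=np.array([.525,-.0285])
move_to([*k,.25],o); 
e=k-read_position()[:2]; print(e)
move_linear([*(k+e),.20],.1)
sleep(.3)
print(read_position(),read_tcp_rot(),read_joints().round(3),read_clock(),read_force())
c=calibration("wrist");a=capture("wrist");b=capture("side"); np.save("w3.npy",c,allow_pickle=True)
cv2.imwrite("pics/w3f.png",a[:,:,::-1]);cv2.imwrite("pics/s3f.png",b[:,:,::-1])
cv2.imwrite("pics/p3.png",np.hstack([crop(a,231,160,100,125,4),crop(b,245,150,100,125,4)]))
p=read_position()
Rm=cv2.Rodrigues(c["rvec"])[0]
pr=lambda x:cv2.projectPoints(np.array([x],float),c["rvec"],c["tvec"],c["intrinsics"],None)[0].ravel()
print("cam",-Rm.T@c["tvec"],"tip pred",pr([*p[:2],p[2]-.037-.022]),"slot pred",pr([*k,.126]))
```

```text
[-4.54142326e-05 -1.01153150e-03]
[ 0.52520918 -0.02947099  0.20047638] [-3.14147688e+00  9.43996726e-04  3.14147177e+00] [ 0.647  0.621 -1.019  1.782  0.596  1.083  0.987] 12.85 [-0.11853452 -0.8585923  -0.72772843]
cam [ 0.45544508 -0.02918131  0.37143983] tip pred [281.08833232 219.73112774] slot pred [282.39026384 214.09390091]
```

View pics/p3.png

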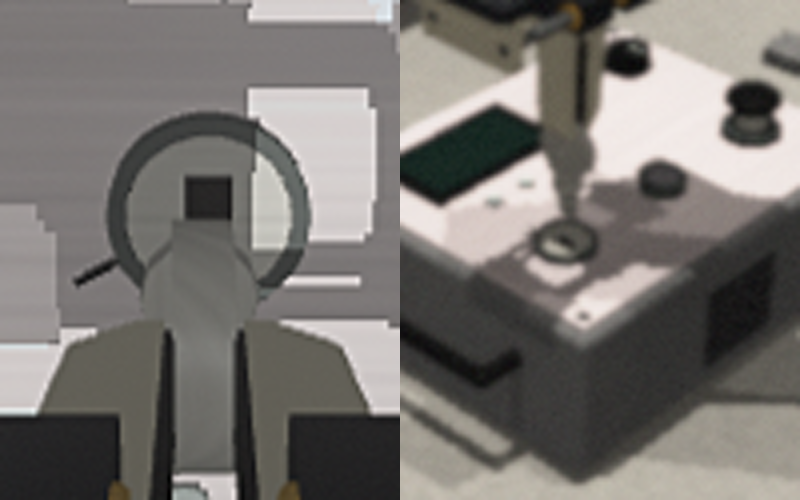

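The ring and slot centre is at crop x=209 and the blade centre at x=203, so the tool is about 1.3 mm off in y. The x position agrees within 1 mm. I'll correct that and insert.

Run:
```python
from h import *
k=[.5254,-.0281]
move_linear([*k,.20],.05); print(read_position(),read_force())
r=move_linear([*k,.162],.03,f_stop=12); print(r,read_position(),read_force(),read_wrist_torque(),read_opening(),read_clock())
```

```text
[ 0.52546049 -0.0279059   0.20004928] [ 0.31205354 -0.64660196 -0.12681409]
False [ 0.52560296 -0.02809934  0.16284749] [-2.54312009 -0.89141213  4.61521265] [-0.14934523  0.40756442 -0.01378202] 0.008109568300591109 14.6167
```

Run:
```python
from h import *
k=[.5254,-.0281]; pi=np.pi
r=move_linear([*k,.158],.02,f_stop=10); print(r,read_position(),read_force(),read_wrist_torque(),read_opening())
p=read_position(); z=p[2]
for y in range(170,99,-10):
    try: r=move_linear([*k,z],.05,ori=[pi,0,np.deg2rad(y)],f_stop=25)
    except Exception as ex: print(ex); break
    print(y,r,read_position().round(4),read_tcp_rot()[2].round(3),read_force().round(1),read_wrist_torque().round(3),round(read_clock(),2))
    if r: break
```

```text
True [ 0.52574517 -0.02808879  0.16280236] [-1.62563977 -0.77551677  7.6549371 ] [-0.15001899  0.52346136 -0.03787171] 0.008116492523209949
170 False [ 0.5254 -0.0278  0.163 ] 2.97 [-1.1 -0.8  1.1] [0.15  0.178 0.018] 15.15
160 False [ 0.5256 -0.028   0.1629] 2.797 [-0.7  0.8  3.1] [0.108 0.204 0.026] 15.47
150 False [ 0.5256 -0.0281  0.1629] 2.622 [-1.2  0.1  2.4] [0.025 0.078 0.035] 15.8
140 False [ 0.5256 -0.0282  0.1629] 2.448 [-1.6 -0.2  4. ] [0.006 0.076 0.101] 16.12
130 False [ 0.5256 -0.0283  0.1629] 2.273 [-0.8 -0.7  4.8] [-0.185  0.091  0.026] 16.45
120 False [ 0.5256 -0.0283  0.1629] 2.099 [-1.4 -1.1  4.9] [-0.272  0.086  0.025] 16.77
110 False [ 0.5255 -0.0283  0.1629] 1.924 [-0.6 -1.4  5. ] [-0.307  0.102  0.016] 17.1
100 False [ 0.5254 -0.0283  0.1629] 1.751 [-0.9 -0.9  5.8] [-0.418  0.221  0.331] 17.43
```

The torque rose to 0.33 N·m at 80° of turn, so the switch is on its stop. I'll release, lift and look at the key, the switch and the mushroom.

Run:
```python
from h import *
pi=np.pi
command_gripper(.03); print(read_opening())
k=read_position()[:2]
move_linear([*k,.26],.1)
command_gripper(0,40)
move_to([.50,-.16,.33],[pi,0,np.deg2rad(100)]); sleep(.3)
c=calibration("wrist");a=capture("wrist");b=capture("side"); np.save("w4.npy",c,allow_pickle=True)
cv2.imwrite("pics/w4f.png",a[:,:,::-1])
cv2.imwrite("pics/p4.png",np.hstack([crop(a,220,40,160,220,2.5),crop(b,245,140,110,157,3.5)[:550]][:1]+[cv2.resize(crop(b,245,150,110,151,3.5),(385,550))]))
print(read_position(),read_opening(),read_clock())
```

```text
0.030086113802650978
[ 0.50010546 -0.15911441  0.32971355] 0.0004536079598801757 20.8667
```

View pics/p4.png

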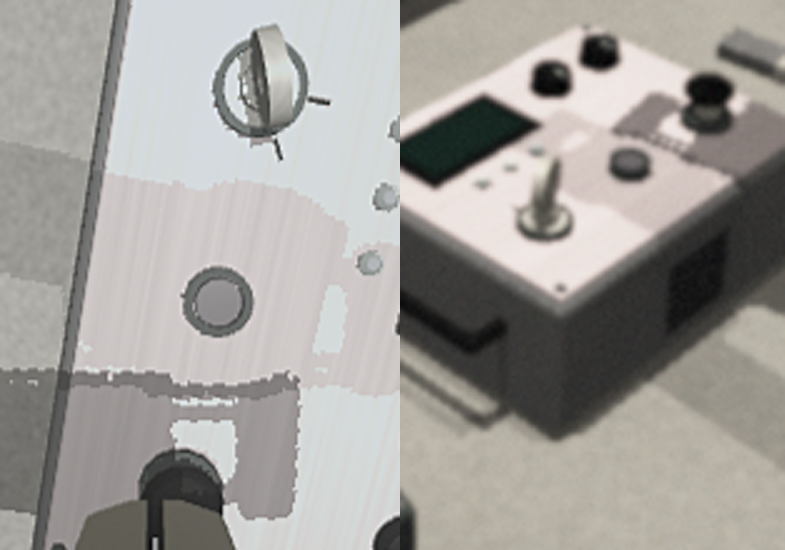

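The key is seated upright and its bow sits along the ON tick. The stop button is clear. Now I'll press the mushroom with closed fingers at about (.525, -.218).

Run:
```python
from h import *
pi=np.pi;o=[pi,0,np.deg2rad(95)]
c=np.load("w4.npy",allow_pickle=True).item(); print("head img",onz(c,292.5,236,.154),"stop",onz(c,307,160,.13))
k=[.525,-.218]
move_to([*k,.25],o); move_linear([*k,.19],.08); sleep(.2); print(read_position(),read_force())
r=move_linear([*k,.164],.015,f_stop=22); print(r,read_position(),read_force(),read_clock())
for i in range(3): sleep(.5); print(read_position().round(4),read_force().round(1))
cv2.imwrite("pics/p5.png",crop(capture("side"),245,100,110,120,5))
```

```text
head img [ 0.52279326 -0.20815049  0.154     ] stop [ 0.52437686 -0.12232836  0.13      ]
[ 0.52531726 -0.21808816  0.19051899] [ 0.22529356 -0.21866051 -0.62865086]
False [ 0.5250678  -0.21801955  0.16408617] [ 0.08545192 -0.25630771  0.11908411] 24.3417
[ 0.525 -0.218  0.164] [ 0.8 -0.1 -0.2]
[ 0.525 -0.218  0.164] [ 0.7 -1.1  0.7]
[ 0.525 -0.218  0.164] [-0.6  0.4 -0.3]
```

View pics/p5.png

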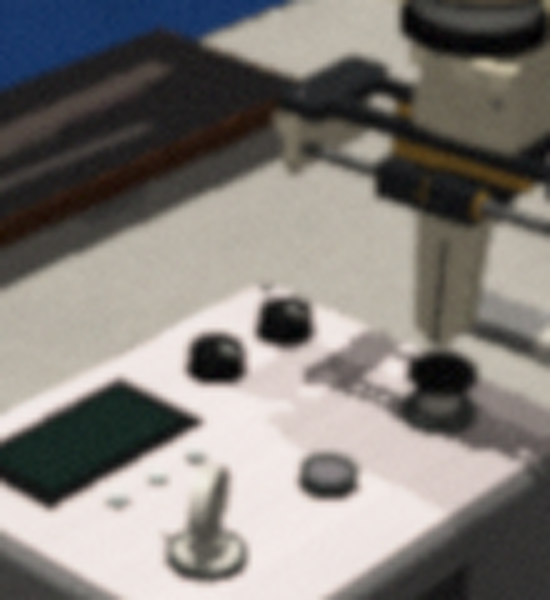

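Run:
```python
from h import *
pr=lambda c,x:cv2.projectPoints(np.array([x],float),np.array(c["rvec"]),np.array(c["tvec"]),c["intrinsics"],None)[0].ravel()
s=calibration("side");w4=np.load("w4.npy",allow_pickle=True).item();w1=np.load("w1.npy",allow_pickle=True).item();sc=calibration("scene")
f=lambda p:((p-[245,100]+.5)*5-.5).round()
for n,x in [("tip",(.525,-.218,.139)),("head",(.525,-.218,.154)),("head-5",(.525,-.208,.154)),("stop",(.525,-.123,.13)),("sw",(.5256,-.0281,.126)),("tcp",(.525,-.218,.164))]:
    print(n,"p5",f(pr(s,x)),"scene0",(pr(sc,x)*1.4).round(),"w1",pr(w1,x).round(),"w4crop",((pr(w4,x)-[220,40])*2.5).round())
print(read_opening(),read_position(),read_tcp_rot())
a=capture("wrist");b=capture("scene")
cv2.imwrite("pics/p6.png",np.hstack([crop(a,200,130,160,220,2.5),crop(b,195,120,110,151,3.64)[:550,:400]]))
```

```text
tip p5 [436. 387.] scene0 [316. 255.] w1 [324. 262.] w4crop [181. 499.]
head p5 [439. 363.] scene0 [315. 250.] w1 [325. 266.] w4crop [182. 511.]
head-5 p5 [427. 370.] scene0 [320. 251.] w1 [325. 259.] w4crop [186. 491.]
stop p5 [325. 468.] scene0 [363. 269.] w1 [322. 194.] w4crop [219. 302.]
sw p5 [203. 549.] scene0 [411. 282.] w1 [322. 121.] w4crop [262.  86.]
tcp p5 [440. 347.] scene0 [314. 247.] w1 [326. 270.] w4crop [183. 519.]
0.0007195473046352115 [ 0.5249977  -0.2180364   0.16401032] [3.14158908e+00 4.16843066e-05 1.65802765e+00]
```

View pics/p6.png

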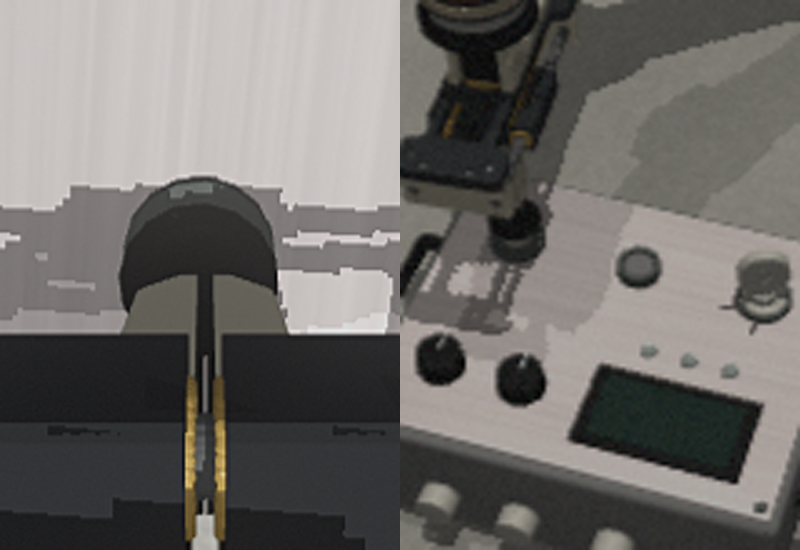

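Run:
```python
from h import *
c=calibration("wrist")
pr=lambda x:((cv2.projectPoints(np.array([x],float),np.array(c["rvec"]),np.array(c["tvec"]),c["intrinsics"],None)[0].ravel()-[200,130])*2.5).round()
for y in (-.203,-.2105,-.218,-.2255): print(y,[ (z,pr((.525,y,z))) for z in (.139,.146,.154,.164)])
print([pr((.525,y,.154)) for y in (-.198,-.238)], read_clock())
```

```text
-0.203 [(0.139, array([205., 212.])), (0.146, array([205., 220.])), (0.154, array([205., 230.])), (0.164, array([205., 243.]))]
-0.2105 [(0.139, array([202., 240.])), (0.146, array([202., 249.])), (0.154, array([202., 260.])), (0.164, array([202., 274.]))]
-0.218 [(0.139, array([200., 268.])), (0.146, array([200., 277.])), (0.154, array([199., 289.])), (0.164, array([199., 305.]))]
-0.2255 [(0.139, array([197., 295.])), (0.146, array([197., 305.])), (0.154, array([197., 318.])), (0.164, array([196., 335.]))]
[array([207., 210.]), array([192., 364.])] 25.9917
```

Both views put the closed fingertips about at TCP height (z≈.164), directly above the head and not yet touching it. Position is right, so I'll keep descending under the force guard.

Run:
```python
from h import *
k=[.525,-.218]
r=move_linear([*k,.150],.015,f_stop=3); print(r,read_position(),read_force())
if r: 
    z=read_position()[2]
    r=move_linear([*k,z-.014],.012,f_stop=22); print(r,read_position(),read_force(),read_clock())
    for i in range(3): sleep(.3); print(read_position().round(4),read_force().round(1))
```

```text
False [ 0.52509323 -0.21803401  0.15009749] [-0.85144811 -0.61159727  0.32569318]
```

Run:
```python
from h import *
k=[.525,-.218]
for z in np.arange(.148,.128,-.002):
    r=move_linear([*k,z],.015,f_stop=12); sleep(.1); print(r,read_position().round(4),read_force().round(2))
    if r: break
print(read_clock())
```

```text
False [ 0.5254 -0.2181  0.1485] [-0.18  0.26  3.44]
False [ 0.5254 -0.2181  0.1465] [-0.3   0.11  6.51]
False [ 0.5254 -0.2181  0.1449] [-1.96 -1.05  7.42]
False [ 0.5254 -0.2181  0.1433] [-1.43  0.14  9.1 ]
False [ 0.5254 -0.2181  0.1416] [-2.64  0.54 12.54]
True [ 0.5254 -0.2181  0.1423] [-2.71  0.36 11.66]
29.3
```

The contact is spring-like (3.4 N, then about 1.2 N per mm), so the fingers are on the mushroom. I'll press it onto its stop.

Run:
```python
from h import *
k=[.525,-.218]
r=False
z=.1405
while z>.132:
    move_linear([*k,z],.015,f_stop=20); sleep(.15); f=read_force(); print(z,read_position().round(4),f.round(2))
    if f[2]>22: break
    z-=.0015
t=read_clock()
for i in range(5): sleep(1); print(round(read_clock(),2),read_position().round(4),read_force().round(1))
b=capture("side");w=capture("scene")
cv2.imwrite("pics/p7.png",np.hstack([crop(b,245,100,110,150,3.64)[:546,:400],crop(w,195,120,110,150,3.64)[:546,:400]]))
```

```text
0.1405 [ 0.5254 -0.2181  0.142 ] [-2.07  0.69 11.71]
0.139 [ 0.5254 -0.2181  0.1411] [-4.39  0.83 14.68]
0.1375 [ 0.5255 -0.2181  0.141 ] [-5.69  1.47 21.25]
0.136 [ 0.5255 -0.2181  0.1409] [-7.85  1.21 28.51]
31.9 [ 0.5255 -0.2181  0.1409] [-7.9  1.1 29.6]
32.9 [ 0.5255 -0.2181  0.1409] [-8.2  0.6 28.1]
33.9 [ 0.5255 -0.2181  0.1409] [-7.7  1.5 28.4]
34.9 [ 0.5255 -0.2181  0.1409] [-8.5  0.3 28.4]
35.9 [ 0.5255 -0.2181  0.1409] [-8.7  0.3 28.1]
```

View pics/p7.png

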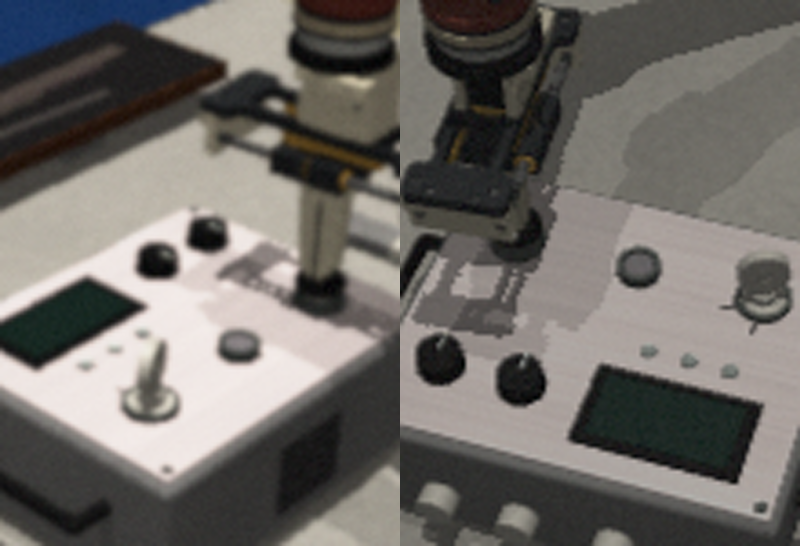

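Run:
```python
from h import *
print(read_clock(),read_force()); finish_job()
```

```text
36.0 [-9.57248675  1.19507852 28.91721668]
the job is handed in; nothing more can be done
```

I completed the whole sequence and handed the job in at 36 s, with the gripper still holding the exposure button down. `finish_job` gave no verdict, so what follows is from my own readings and pictures.

- **Key in the switch:** I took the round-bow key from the barrel farther from the console and pushed it in until the shoulder sat on the face. The tool stopped at z 0.163, as expected for a fully seated key.
- **Switch ON:** I turned the key clockwise until the torque rose to 0.33 N·m at the stop. The last picture shows it upright and along the ON mark. I judged the switch angle from the torque and the pictures, because it can't be read directly.
- **Exposure button:** I pressed it with closed fingers until it was on its stop. It was held at a steady 28 N or so for more than four seconds and is still held.
- **Left alone:** I made no contact with the stop button. I did not look at the rectangular key or the things on the bench again at the end.

**A check that disagreed:** the closed fingertips were about 25 mm higher than the stated tool geometry. My first press met nothing, so I lowered further in small force-guarded steps. The spring-like resistance, about 3 N and then 1.2 N per mm, confirmed I was on the button.

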